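Nest the counting trays on the sloping stand and lock the pile

TASK

Put the two loose counting trays away: nest each, turned so that its spout and outline match the tray below, fully home onto the pile on the sloping stand. Then swing the stand's holding bar down until it rests on the rim of the top tray, and leave the tape roll, the small white carton and the white jar behind the work where they are.

Things in the scene. Friction and masses are not known exactly. Their poses are not given: they have to be found in the camera images.
- tray_1: Loose grey plastic counting tray, flat on the worktop, identical to tray 2 and to the bottom tray of the pile. 170 long, 130 wide over the rim, walls 44 high leaning out 12 degrees; back wall and half the sides straight, then it narrows to a 44 wide pouring spout. 0.12 to 0.2 kg. Origin: mid of its underside; x from the spout (rim at -90 mm) to the back wall (rim at +80 mm), z up out of its mouth.
- tray_2: The other loose counting tray, the same as tray 1 in every respect. Origin and axes as for tray 1.
- tray_1_grip (a point): Centre of tray 1's finger grip: a flat-sided solid block on the hump in mid-tray, 60 mm long (x), 22 across (y), 20 high; grasp across the 22. Top is 54 above the underside (10 above the rim), this point 44; the hump's shoulders, 30 across, lie 10 below this point. 40 mm free to the wall on each side. 12 mm towards the back wall from the tray's origin, above its balance point; axes as the tray.
- tray_2_grip (a point): Centre of tray 2's finger grip, same as for tray 1; axes as the tray.
- bottom_grip (a point): Centre of the finger grip of the pile's bottom tray (same tray), fixed on the grey steel stand; neither moves. Its deck rises away from the robot at 27 degrees: x uphill from spout to back wall, y across, z square to the deck. A tray lowered along this z, axes parallel, nests: ribs under its rim rest on the rim below, grip 24 mm above the grip below (48 for the next), 2.5 mm play when home.
- bar (a joint): Hinge of the stand's holding bar (rad), a U-shaped bail of 8 mm wire hinged behind the pile. 0: parallel to the deck, resting on the rim of the third tray of a well nested pile; grows as it swings up and back to its stop at 2.35 (2.04 is upright). Starts raised, 1.95 to 2.3. Stiff hinge (0.16 Nm, about 1.2 N at the cross bar): it stays where it is left.
- bar_grip (a point): Middle of the holding bar's cross bar, in a black rubber sleeve 12 mm thick and 56 mm long along this point's y; bare 8 mm wire beyond. The side arms are 87 mm to either side. x points from the cross bar to the hinge, 137 mm away.
- bar_hinge (a point): Middle of the holding bar's hinge axis, which is parallel to y of bottom_grip. In the axes of bottom_grip the hinge is at x = 80, z = 52 mm; with the bar at 0 the middle of the cross bar is at x = -57, z = 52 mm, over the narrowing part of the third tray, in front of its finger grip.
- tape_roll: Bystander: half used roll of brown tape, 92 mm across, 49 high, behind the work. Leave it alone. Origin: middle of its underside.
- white_carton: Bystander: small white carton 76 x 110 x 48 mm behind the work. Leave it alone. Origin: middle of its underside.
- jar: Bystander: white plastic jar, 64 mm across, 105 high, behind the stand. Leave it alone. Origin: middle of its underside.

How it is judged:
By the outcome, as a careful person would: the job done as asked, in the order asked, and still so for the second after the job is handed in, with the robot touching nothing.
It also fails if it takes over 69 s, if anything falls off the work surface, if the arm or the gripper's body presses on something with over 40 N, if the wrist force passes 120 N, or if a joint passes its speed limit or range.

ROBOT

A 6-joint arm with a two-finger parallel gripper is mounted at the origin on a cart in front of the work surface, level with it; the furniture and walls round the work are solid. World frame = base frame: x ahead of the robot, y to its left, z up, the work surface at z = 0. Lengths are in m, angles in rad, forces in N, time in s.
With the tool pointing down it reaches from about 0.375 to 0.975 m from the base axis. Payload 3.8 kg.
Tool frame: the origin (TCP) lies on the centre line of the jaws, within the pads' length; the fingertips stand 17 mm ahead of it and the grasp point (between the pads) lies 2 mm behind it (bot.tip_extent is the distance from the TCP to the fingertips, in m); z points along the fingers, y is the line along which they close (so a half turn about z gives the same grasp; the last joint's range is limited). The gripper opens to 85 mm and grips with 20 to 120 N. Pads are 22 mm wide; open, the fingers measure 114 mm over their backs; the gripper's body (76 mm by 85 mm) begins 54 mm behind the grasp point. The pads swing forward as they close: fully open they stand 13 mm farther back than shut.
Start: joints at [-1.274, 0.264, 1.604, -0, 1.274, -0.037], TCP at [0.221, -0.638, 0.248] pointing down, gripper open.
Joint ranges: [-2.63, 2.63], [-0.94, 2.18], [0.31, 2.57], [-1.31, 4.45], [0, 2.66], [-2.55, 2.55]. Speed limits (rad/s): [2.57, 2.57, 3.14, 3.14, 3.14, 3.14].

INTERFACE

Orientations are given as a rotation vector (axis times angle).
In Python, from workcell import readout, read_camera, finish_job, bot gives the robot as it stands.
- The arm moves only by the tool jog_arm, never from a script. Its argument "deltas" is one flat list of numbers, 7 for each row, row after row: the shift along the tool's x, y, z in m, then the turn, a rotation vector about the tool's x, y, z in degrees, then the gripper command: -1 is shut, 1 is fully open, values between are in proportion. A call has 1 to 8 rows; each row is the pose to reach, as a shift and turn from the pose commanded when the call began, along the tool's axes at that moment; what a row does not reach only later rows make up. A row lasts 1/10 s, in which the tool goes at most 50 mm and 8.59 degrees, less where a joint would pass 70% of its speed; a pose out of reach is approached as far as the arm can. A call with a gripper value outside its range is refused whole. The fingers move at their own pace and stop on an object; "squeeze" is the grip in N (left out, the last holds). Time passes only in rows, so rows that repeat a pose let the fingers close. It gives the time, the measured TCP pose, the force, the opening and the grip force at its end, in the units of the state.
- readout.read_state(): the state, without advancing time (a new reading comes with each control period).
- read_camera(name): name is "side" or "top"; returns a dict with "color" (480x640x3 uint8, blue, green, red), "fx", "fy", "cx", "cy" (pixels), "origin" and "attitude" of the camera in the world. Camera axes: x right, y down, z forward; pixel columns grow to the right and rows downward; lengths in m; the calibration is good to about 2 mm. A picture is of the moment at which its call begins. There is no depth.
- finish_job(): hands the job in; it is judged then, once.
The state is a dict: "time": time; "q": joint angles; "joint_vel": joint speeds; "joint_torque": joint torques, N m; "tool_pos": TCP position; "tcp_rot": TCP orientation; "wrist_force": force on the tool from outside, world axes, zero at the start; "torque": the same for the moment, N m; "width": opening from 0.0 (shut) to 1.0 (fully open); "grip_force": force on a finger pad.
Only numpy, scipy, OpenCV 4.12 (cv2) and the standard library are available. Lean on these libraries where they do the work, as an engineer would, in place of code of your own. Each camera call takes 0.05 s, during which the arm holds its last target. There are 200 camera calls.

## Working session

There is one attempt and no reset: what is moved stays moved. The work goes in short steps, Python scripts to look and compute and a tool call to move; the robot and the scene stay as the last step left them, time stands still between calls to the robot, and variables do not carry over. Pictures are saved under pics/ and viewed, at most 10 in all, crops included, and the job is handed in when it is done.

Besides the shell and the picture viewer there is one more tool, called after ">>>" as name(argument=value, ...) on one line, values as JSON. jog_arm: Moves the arm, as the interface text tells. Its arguments: {"type":"object","properties":{"deltas":{"type":"array"},"squeeze":{"type":"number"}},"required":["deltas"]}

```bash
mkdir -p pics; ls; python3 - <<'E'
from workcell import readout, read_camera, bot
import cv2, numpy as np
for n in("side","top"):
    c=read_camera(n); cv2.imwrite(f"pics/{n}0.png",c["color"])
    print(n,c["fx"],c["fy"],c["cx"],c["cy"],c["origin"],c["attitude"])
print(readout.read_state())
print([a for a in dir(bot) if a[0]!='_'])
E
```

```text
pics
side 458.341481051242 458.341481051242 324.58139336171973 239.41588484481235 [ 0.66132238 -0.99259831  0.72947114] [-2.08599149 -0.04825457  0.02720923]
top 509.0985416017062 509.0985416017062 319.70597175228284 237.98719126603692 [0.5657464  0.02639209 1.29902797] [-2.23023904  2.1705738  -0.05162159]
{'time': 0.1, 'q': array([-1.27392305e+00,  2.64679297e-01,  1.60524354e+00,  3.64378019e-06,
        1.27372379e+00, -3.69099585e-02]), 'joint_vel': array([-0.00096607, -0.00235614, -0.0025664 ,  0.00097928,  0.00019986,
        0.00118484]), 'joint_torque': array([-3.48554295e-04, -5.16707754e+01, -3.68588805e+01, -3.68695692e-05,
        6.31473114e-03, -6.42742793e-05]), 'tool_pos': array([ 0.22095037, -0.63714095,  0.24708221]), 'tcp_rot': array([-3.09593447e+00, -5.21534916e-01,  4.12497052e-04]), 'wrist_force': array([-0.23959606,  0.01676385,  0.36220596]), 'torque': array([-0.03311015,  0.0079889 , -0.00917084]), 'grip_force': 0.0, 'width': 1.0008247234574734}
['MotionError', 'tip_extent']
```

View pics/top0.png

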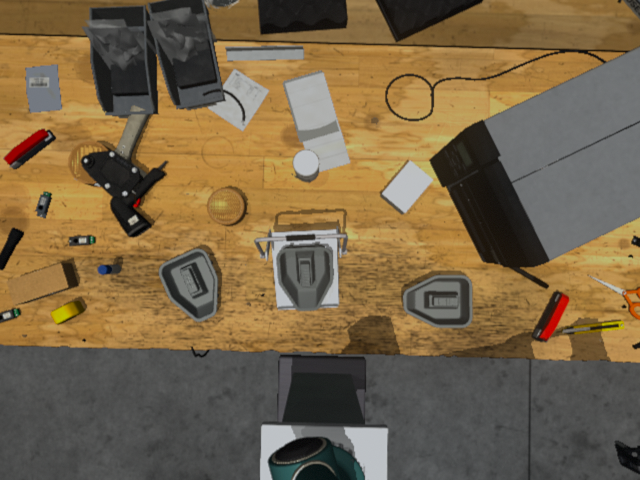

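View pics/side0.png

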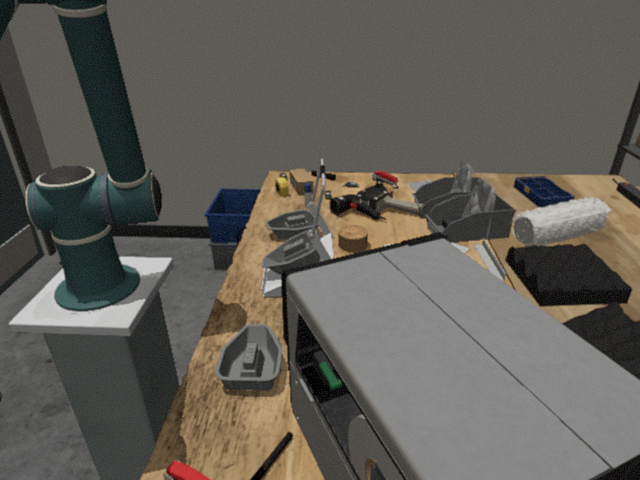

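The top view shows loose trays at about (190,285), spout to the lower right, and (438,300), spout left. The pile tray is at (306,278) with its spout towards the robot, and the bar's cross bar is at (300,238). The side view shows the same, with the near tray at (250,360).

```bash
cat > h.py <<'E'
import cv2, numpy as np
from scipy.spatial.transform import Rotation as R
from workcell import readout, read_camera
def ray(c,u,v):
    d=np.array([(u-c["cx"])/c["fx"],(v-c["cy"])/c["fy"],1.]); return R.from_rotvec(c["attitude"]).apply(d)
def onz(c,u,v,z):
    d=ray(c,u,v); o=np.array(c["origin"]); return o+d*(z-o[2])/d[2]
def proj(c,p):
    q=R.from_rotvec(c["attitude"]).inv().apply(np.array(p)-c["origin"]); q=np.atleast_2d(q)
    return np.c_[c["fx"]*q[:,0]/q[:,2]+c["cx"],c["fy"]*q[:,1]/q[:,2]+c["cy"]]
def tri(c1,p1,c2,p2):
    a,b=np.array(c1["origin"]),np.array(c2["origin"]);d,e=ray(c1,*p1),ray(c2,*p2)
    s=np.linalg.lstsq(np.c_[d,-e],b-a,rcond=None)[0]
    return (a+d*s[0]+b+e*s[1])/2,np.linalg.norm(a+d*s[0]-b-e*s[1])
E
python3 - <<'E'
from h import *
c=read_camera("top"); im=c["color"]; s=read_camera("side")
hsv=cv2.cvtColor(im,cv2.COLOR_BGR2HSV)
m=((hsv[...,1]<50)&(hsv[...,2]>40)&(hsv[...,2]<215)).astype(np.uint8)*255
for n,(x0,x1,y0,y1) in dict(L=(150,232,235,330),R=(392,482,262,335)).items():
    k=np.zeros_like(m);k[y0:y1,x0:x1]=m[y0:y1,x0:x1]
    k=cv2.morphologyEx(k,cv2.MORPH_OPEN,np.ones((3,3)))
    cs,_=cv2.findContours(k,cv2.RETR_EXTERNAL,cv2.CHAIN_APPROX_NONE); q=max(cs,key=cv2.contourArea)
    w=np.array([onz(c,u,v,.044)[:2] for u,v in cv2.convexHull(q)[:,0]],np.float32)
    r=cv2.minAreaRect(w*1000); print(n,r, cv2.boundingRect(q)); print(np.round(cv2.approxPolyDP(w.reshape(-1,1,2)*1000,8,True)[:,0]))
a=cv2.resize(im[225:330,150:350],None,fx=4,fy=4,interpolation=cv2.INTER_CUBIC)
cv2.imwrite("pics/c1.png",a)
b=cv2.resize(im[262:337,390:485],None,fx=4,fy=4,interpolation=cv2.INTER_CUBIC)
d=cv2.resize(s["color"][150:305,240:345],None,fx=3.8,fy=3.8,interpolation=cv2.INTER_CUBIC)
o=np.zeros((600,800,3),np.uint8);o[:300,:380]=b;o[:d.shape[0],400:400+d.shape[1]]=d[:600,:400]
cv2.imwrite("pics/c2.png",o)
E
```

```text
L ((492.9454040527344, 330.8824157714844), (168.7776641845703, 130.7664794921875), 25.90511703491211) (159, 249, 59, 73)
[[585. 332.]
 [576. 302.]
 [518. 273.]
 [438. 273.]
 [410. 311.]
 [461. 386.]
 [519. 416.]
 [552. 402.]]
R ((474.15728759765625, -268.9979248046875), (127.1784439086914, 167.73135375976562), 1.5228573083877563) (403, 275, 69, 53)
[[ 520. -352.]
 [ 430. -353.]
 [ 415. -341.]
 [ 413. -262.]
 [ 452. -188.]
 [ 494. -187.]
 [ 535. -258.]
 [ 539. -332.]]
```

View pics/c1.png

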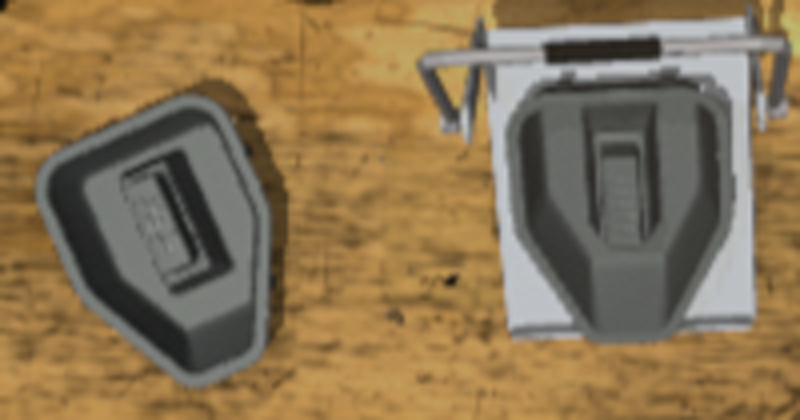

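View pics/c2.png

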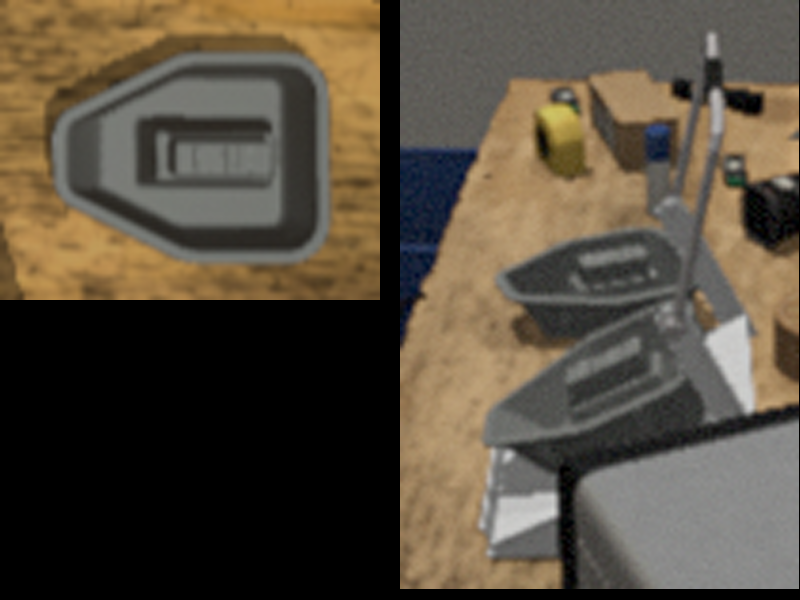

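```bash
python3 - <<'E'
from h import *
from scipy.optimize import least_squares
c=read_camera("top"); s=read_camera("side")
T=lambda u,v:(150+u/4,225+v/4); S=lambda u,v:(240+(u-400)/3.8,150+v/3.8)
# known points: local (x,y,z) mm rel. bottom_grip -> pixel, weights for u,v
obs=[(c,(-102,0,0),T(625,342),(0,1)),(c,(68,0,0),T(620,87),(0,1)),(c,(30,65,0),T(508,165),(1,0)),(c,(30,-65,0),T(735,165),(1,0)),
 (c,(-30,0,10),T(622,247),(1,1)),(c,(30,0,10),T(620,143),(1,1)),(s,(-102,-18,0),S(486,440),(1,1)),
 (s,(-30,-11,10),S(568,380),(1,1)),(s,(30,-11,10),S(640,342),(1,1))]
def Rm(y): return R.from_euler('ZY',[y,-27],degrees=True)
def f(p):
    r=[]
    for cam,l,px,w in obs: r+=list((proj(cam,p[:3]+Rm(p[3]).apply(np.array(l)/1000))[0]-px)*w)
    return np.array(r)
o=least_squares(f,[.53,.03,.12,0],x_scale=[.1,.1,.1,10]); print(o.x.round(4)); print(o.fun.reshape(-1,2).round(1))
P=o.x[:3];M=Rm(o.x[3])
sl,e=tri(c,T(603,49),s,S(714,75)); print("sleeve",sl.round(4),e)
print("local",(M.inv().apply(sl-P)*1000).round(1))
for z in(.054,):
  print("gripR",onz(c,390+222/4,262+157/4,z),"gripL",onz(c,*T(160,222),z))
E
```

```text
[0.537  0.0542 0.1128 3.9065]
[[ 0.  -0.8]
 [-0.  -0.7]
 [-0.2 -0. ]
 [-0.5 -0. ]
 [ 0.7 -0.9]
 [ 0.   2.2]
 [-0.6 -0.9]
 [-0.4 -0. ]
 [ 0.7  0.8]]
sleeve [0.6087 0.0604 0.3269] 0.0005027774511087979
local [161.3   1.3 158. ]
gripR [ 0.47467537 -0.28709334  0.054     ] gripL [0.50833832 0.33664292 0.054     ]
```

```bash
cat >> h.py <<'E'
P=np.array([.537,.0542,.1128]); YAW=3.9
def down(y): return R.from_euler('ZX',[y,180],degrees=True)          # tool x at yaw y, pointing down
def deck(flip=180): return R.from_euler('ZYZX',[YAW,-27,flip,180],degrees=True)
def loc(x,y,z): return P+R.from_euler('ZY',[YAW,-27],degrees=True).apply(np.array([x,y,z])/1000)
def go(*wp):
    s=readout.read_state(); p=s["tool_pos"]; r=R.from_rotvec(s["tcp_rot"])
    print("t",round(s["time"],2),"pos",p.round(4),"F",s["wrist_force"].round(1),"w",round(s["width"],3),"grip",round(s["grip_force"],1))
    for t,ro in wp: print(r.inv().apply(np.array(t)-p).round(4),(r.inv()*ro).as_rotvec(degrees=True).round(1))
E
python3 - <<'E'
from h import *
go(([.31,-.37,.20],down(91.7)),([.4747,-.2865,.12],down(91.7)))
E
```

```text
t 0.3 pos [ 0.2211 -0.6375  0.2478] F [0.  0.1 0. ] w 1.002 grip 0.0
[ 0.1717 -0.2236  0.048 ] [ -0.   -0.  -72.6]
[ 0.3546 -0.2484  0.128 ] [ -0.   -0.  -72.6]
```

>>> jog_arm(deltas=[0.025,-0.035,0.007,0,0,-8.5,0,0.05,-0.07,0.014,0,0,-17,0,0.075,-0.105,0.021,0,0,-25.5,0,0.1,-0.14,0.028,0,0,-34,0,0.13,-0.17,0.035,0,0,-42.5,0,0.16,-0.205,0.042,0,0,-51,0,0.19,-0.225,0.05,0,0,-59,0,0.23,-0.23,0.06,0,0,-66,0], squeeze=60)

```text
time: 1.1
tool_pos: [0.3626, -0.3429, 0.1884]
tcp_rot: [2.308, 2.131, -0.001]
wrist_force: [-0.2, -1.8, 0.3]
width: 0.501
grip_force: 0.0
```

>>> jog_arm(deltas=[0,0,0,0,0,0,0])

```text
time: 1.2
tool_pos: [0.3654, -0.3422, 0.1873]
tcp_rot: [-2.307, -2.132, -0.003]
wrist_force: [1.3, 0.9, -0.2]
width: 0.5
grip_force: 0.0
```

```bash
python3 - <<'E'
from h import *
go(([.4747,-.2865,.12],down(91.7)),([.4747,-.2865,.053],down(91.7)))
E
```

```text
t 1.2 pos [ 0.3654 -0.3422  0.1873] F [ 1.3  0.9 -0.2] w 0.5 grip 0.0
[0.064  0.1045 0.0675] [ 0.  -0.1 -6.2]
[0.0639 0.1045 0.1345] [ 0.  -0.1 -6.2]
```

>>> jog_arm(deltas=[0.02,0.035,0.022,0,0,-3,0,0.043,0.07,0.045,0,0,-6.2,0,0.064,0.1045,0.0675,0,0,-6.2,0,0.064,0.1045,0.085,0,0,-6.2,0,0.064,0.1045,0.105,0,0,-6.2,0,0.064,0.1045,0.12,0,0,-6.2,0,0.064,0.1045,0.13,0,0,-6.2,0,0.064,0.1045,0.134,0,0,-6.2,0])

```text
time: 2.0
tool_pos: [0.4717, -0.2903, 0.0532]
tcp_rot: [-2.196, -2.245, 0.001]
wrist_force: [0.2, -0.5, 0.3]
width: 0.499
grip_force: 0.0
```

```bash
python3 - <<'E'
from h import *
go(([.4747,-.2865,.053],down(91.7)))
c=read_camera("top"); s=read_camera("side")
o=np.hstack([cv2.resize(c["color"][240:340,380:490],(396,360)),cv2.resize(s["color"][290:400,190:310],(393,360))])
cv2.imwrite("pics/g1.png",o)
E
```

```text
t 2.0 pos [ 0.4717 -0.2903  0.0532] F [ 0.2 -0.5  0.3] w 0.499 grip 0.0
[0.0037 0.003  0.0002] [-0.1 -0.1 -0.4]
```

View pics/g1.png

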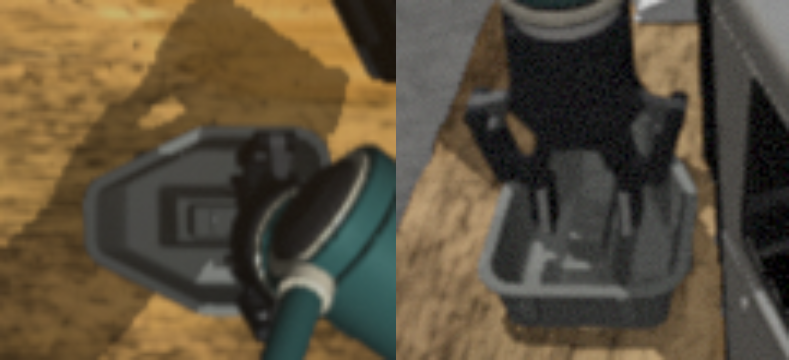

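The crops show the open fingers straddling the grip block in the right tray (top crop about (215,220), side crop about (585,215)). I'll correct by 3 to 4 mm and close.

>>> jog_arm(deltas=[0.0037,0.003,0,0,0,-0.4,0,0.0037,0.003,0,0,0,-0.4,0,0.0037,0.003,0,0,0,-0.4,-1,0.0037,0.003,0,0,0,-0.4,-1,0.0037,0.003,0,0,0,-0.4,-1,0.0037,0.003,0,0,0,-0.4,-1,0.0037,0.003,0,0,0,-0.4,-1,0.0037,0.003,0,0,0,-0.4,-1])

```text
time: 2.9
tool_pos: [0.4763, -0.2868, 0.0552]
tcp_rot: [2.187, 2.254, 0.001]
wrist_force: [-1.1, 0.6, 6.0]
width: 0.235
grip_force: 61.9
```

```bash
python3 - <<'E'
from h import *
go(([.4747,-.2865,.053],down(91.7)),([.4747,-.2865,.2],down(91.7)))
E
```

```text
t 2.9 pos [ 0.4763 -0.2868  0.0552] F [-1.1  0.6  6. ] w 0.235 grip 61.9
[ 0.0003 -0.0016  0.0022] [0.1 0.  0. ]
[ 0.0002 -0.0014 -0.1448] [0.1 0.  0. ]
```

```bash
python3 - <<'E'
from h import *
go(([.4747,-.2865,.26],down(91.7)),(loc(0,0,150),deck()))
print(loc(0,0,150))
E
```

```text
Traceback (most recent call last):
  File "h.py", line 17, in deck
    def deck(flip=180): return R.from_euler('ZYZX',[YAW,-27,flip,180],degrees=True)
                               ~~~~~~~~~~~~^^^^^^^^^^^^^^^^^^^^^^^^^^^^^^^^^^^^^^^^
  File "scipy/spatial/transform/_rotation.pyx", line 1413, in scipy.spatial.transform._rotation.Rotation.from_euler
ValueError: Expected axis specification to be a non-empty string of upto 3 characters, got ZYZX
```

>>> jog_arm(deltas=[0,0,-0.03,0,0,0,-1,0,0,-0.07,0,0,0,-1,0,0,-0.11,0,0,0,-1,0,0,-0.15,0,0,0,-1,0,0,-0.18,0,0,0,-1,0,0,-0.2,0,0,0,-1,0,0,-0.2,0,0,0,-1])

```text
time: 3.6
tool_pos: [0.4771, -0.2875, 0.2577]
tcp_rot: [2.183, 2.25, 0.002]
wrist_force: [0.1, 0.3, -1.0]
width: 0.241
grip_force: 61.0
```

```bash
python3 - <<'E'
from h import *
go((loc(0,0,150),deck()))
E
```

```text
Traceback (most recent call last):
  File "h.py", line 17, in deck
    def deck(flip=180): return R.from_euler('ZYZX',[YAW,-27,flip,180],degrees=True)
                               ~~~~~~~~~~~~^^^^^^^^^^^^^^^^^^^^^^^^^^^^^^^^^^^^^^^^
  File "scipy/spatial/transform/_rotation.pyx", line 1413, in scipy.spatial.transform._rotation.Rotation.from_euler
ValueError: Expected axis specification to be a non-empty string of upto 3 characters, got ZYZX
```

```bash
sed -i "s/^def deck.*/def deck(flip=180): return R.from_euler('ZY',[YAW,-27],degrees=True)*R.from_euler('ZX',[flip,180],degrees=True)/" h.py; python3 - <<'E'
from h import *
go((loc(0,0,150),deck()))
print(loc(0,0,150))
E
```

```text
t 3.6 pos [ 0.4771 -0.2875  0.2577] F [ 0.1  0.3 -1. ] w 0.241 grip 61.0
[0.3372 0.002  0.01  ] [-21.6 -20.5 -90.3]
[0.46905912 0.04956826 0.24645098]
```

>>> jog_arm(deltas=[0.03,0,0,-1.9,-1.8,-8,-1,0.06,0,0,-3.8,-3.6,-16,-1,0.09,0,0,-5.7,-5.4,-24,-1,0.12,0,0,-7.6,-7.2,-32,-1,0.15,0,0,-9.5,-9,-40,-1,0.18,0,0,-11.4,-10.8,-48,-1,0.21,0,0,-13.3,-12.6,-56,-1,0.24,0,0,-15.2,-14.4,-64,-1])

```text
time: 4.4
tool_pos: [0.4666, -0.0451, 0.2513]
tcp_rot: [0.564, 2.74, 0.02]
wrist_force: [0.4, -0.2, -0.8]
width: 0.242
grip_force: 61.0
```

>>> jog_arm(deltas=[0,0,0,0,0,0,-1])

```text
time: 4.5
tool_pos: [0.4656, -0.0438, 0.2507]
tcp_rot: [0.566, 2.742, 0.022]
wrist_force: [0.6, 0.6, -1.6]
width: 0.242
grip_force: 61.0
```

```bash
python3 - <<'E'
from h import *
go((loc(0,0,140),deck()))
print(readout.read_state()["q"])
E
```

```text
t 4.5 pos [ 0.4656 -0.0438  0.2507] F [ 0.6  0.6 -1.6] w 0.242 grip 61.0
[0.0336 0.0882 0.0101] [ -6.   -6.7 -26.1]
[-0.14394907 -0.36932409  2.2371052  -0.00548785  0.93203496 -1.30541932]
```

>>> jog_arm(deltas=[0.01,0.022,0.002,-1.5,-1.7,-6.5,-1,0.017,0.044,0.005,-3,-3.4,-13,-1,0.025,0.066,0.007,-4.5,-5,-19.5,-1,0.0336,0.0882,0.01,-6,-6.7,-26.1,-1,0.0336,0.0882,0.01,-6,-6.7,-26.1,-1,0.0336,0.0882,0.01,-6,-6.7,-26.1,-1])

```text
time: 5.1
tool_pos: [0.476, 0.0467, 0.2394]
tcp_rot: [-0.081, 2.669, 0.017]
wrist_force: [0.7, -0.9, -1.7]
width: 0.238
grip_force: 61.0
```

```bash
python3 - <<'E'
from h import *
go((loc(0,0,140),deck()),(loc(0,0,60),deck()),(loc(0,0,35),deck()))
c=read_camera("top"); s=read_camera("side")
o=np.hstack([cv2.resize(c["color"][210:330,240:370],None,fx=3,fy=3,interpolation=2),cv2.resize(s["color"][150:305,240:345],None,fx=2.6,fy=2.6,interpolation=2)[:360]])
cv2.imwrite("pics/p1.png",o)
E
```

```text
t 5.1 pos [0.476  0.0467 0.2394] F [ 0.7 -0.9 -1.7] w 0.238 grip 61.0
[0.0028 0.0034 0.0007] [-0.3  0.  -0.4]
[0.0029 0.0038 0.0806] [-0.3  0.  -0.4]
[0.0029 0.0039 0.1056] [-0.3  0.  -0.4]
```

View pics/p1.png

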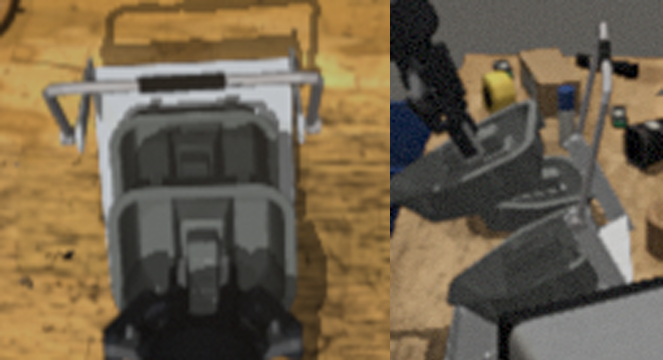

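The crops show the held tray above the pile with the same orientation, needing about 3 to 4 mm of shift to the left (upper rim centre 202, lower 195 in the crop).

>>> jog_arm(deltas=[0.0028,0.0037,0.01,-0.3,0,-0.4,-1,0.0028,0.0037,0.025,-0.3,0,-0.4,-1,0.0028,0.0037,0.04,-0.3,0,-0.4,-1,0.0028,0.0037,0.052,-0.3,0,-0.4,-1,0.0028,0.0037,0.062,-0.3,0,-0.4,-1,0.0028,0.0037,0.07,-0.3,0,-0.4,-1,0.0028,0.0037,0.07,-0.3,0,-0.4,-1,0.0028,0.0037,0.07,-0.3,0,-0.4,-1])

```text
time: 6.0
tool_pos: [0.5062, 0.0525, 0.1776]
tcp_rot: [-0.094, 2.665, 0.023]
wrist_force: [1.0, -0.2, -1.7]
width: 0.244
grip_force: 61.0
```

```bash
python3 - <<'E'
from h import *
go((loc(0,0,60),deck()),(loc(0,0,35),deck()))
c=read_camera("top"); s=read_camera("side")
o=np.hstack([cv2.resize(c["color"][210:330,240:370],None,fx=3,fy=3,interpolation=2),cv2.resize(s["color"][150:305,240:345],None,fx=2.6,fy=2.6,interpolation=2)[:360]])
cv2.imwrite("pics/p2.png",o)
E
```

```text
t 6.0 pos [0.5062 0.0525 0.1776] F [ 1.  -0.2 -1.7] w 0.244 grip 61.0
[ 0.002  -0.0004  0.0117] [0.1 0.2 0.1]
[ 0.0021 -0.0004  0.0367] [0.1 0.2 0.1]
```

View pics/p2.png

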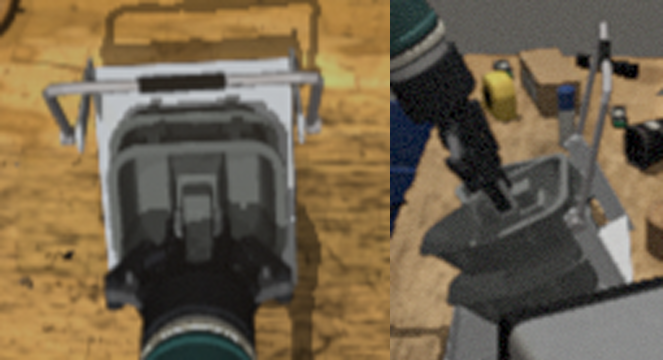

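The tray sits centred just above the pile (upper rim about 112 to 285 and lower rim about 105 to 280 in the crop). Lowering slowly.

>>> jog_arm(deltas=[0.002,0,0.006,0,0,0,-1,0.002,0,0.012,0,0,0,-1,0.002,0,0.017,0,0,0,-1,0.002,0,0.022,0,0,0,-1,0.002,0,0.026,0,0,0,-1,0.002,0,0.026,0,0,0,-1])

```text
time: 6.7
tool_pos: [0.5158, 0.0532, 0.1526]
tcp_rot: [-0.095, 2.667, 0.023]
wrist_force: [0.0, -0.0, -1.8]
width: 0.239
grip_force: 61.0
```

```bash
python3 - <<'E'
from h import *
go((loc(0,0,35),deck()))
E
```

```text
t 6.7 pos [0.5158 0.0532 0.1526] F [ 0.  -0.  -1.8] w 0.239 grip 61.0
[-0.0008 -0.0005  0.0101] [0.1 0.1 0.1]
```

>>> jog_arm(deltas=[0,0,0.003,0,0,0,-1,0,0,0.005,0,0,0,-1,0,0,0.007,0,0,0,-1,0,0,0.009,0,0,0,-1,0,0,0.009,0,0,0,-1])

```text
time: 7.2
tool_pos: [0.5187, 0.0537, 0.1441]
tcp_rot: [-0.094, 2.669, 0.023]
wrist_force: [-4.7, 1.7, -1.8]
width: 0.239
grip_force: 61.3
```

```bash
python3 - <<'E'
from h import *
go((loc(0,0,35),deck())); s=readout.read_state(); print(R.from_rotvec(s["tcp_rot"]).inv().apply(s["wrist_force"]))
E
```

```text
t 7.2 pos [0.5187 0.0537 0.1441] F [-4.7  1.7 -1.8] w 0.239 grip 61.3
[-0.0021 -0.0008  0.0012] [0.1 0.  0.1]
[ 4.86864833  2.07558861 -0.43769487]
```

>>> jog_arm(deltas=[0.0015,0.0005,0.002,0,0,0,-1,0.0015,0.0005,0.003,0,0,0,-1,0.0015,0.0005,0.004,0,0,0,-1,0.0015,0.0005,0.004,0,0,0,-1])

```text
time: 7.6
tool_pos: [0.5198, 0.0542, 0.1404]
tcp_rot: [-0.094, 2.668, 0.023]
wrist_force: [-4.9, 2.0, -0.8]
width: 0.239
grip_force: 61.4
```

```bash
python3 - <<'E'
from h import *
go((loc(0,0,35),deck())); s=readout.read_state(); print(R.from_rotvec(s["tcp_rot"]).inv().apply(s["wrist_force"]))
E
```

```text
t 7.6 pos [0.5198 0.0542 0.1404] F [-4.9  2.  -0.8] w 0.239 grip 61.4
[-0.0028 -0.0012 -0.0026] [0.1 0.1 0.1]
[ 4.56946553  2.30132397 -1.45818329]
```

>>> jog_arm(deltas=[0.0015,0.0005,0.002,0,0,0,-1,0.0015,0.0005,0.003,0,0,0,-1,0.0015,0.0005,0.004,0,0,0,-1,0.0015,0.0005,0.004,0,0,0,-1])

```text
time: 8.0
tool_pos: [0.5202, 0.0544, 0.1392]
tcp_rot: [-0.095, 2.667, 0.022]
wrist_force: [-30.4, -2.5, 29.1]
width: 0.239
grip_force: 66.4
```

```bash
python3 - <<'E'
from h import *
go((loc(0,0,35),deck())); s=readout.read_state(); print(R.from_rotvec(s["tcp_rot"]).inv().apply(s["wrist_force"]),s["torque"])
E
```

```text
t 8.0 pos [0.5202 0.0544 0.1392] F [-30.4  -2.5  29.1] w 0.239 grip 66.4
[-0.0029 -0.0014 -0.0039] [0.1 0.1 0.2]
[ 13.87832519  -0.30651739 -39.75317828] [-0.05963245  2.55326626 -0.04779773]
```

>>> jog_arm(deltas=[0,0,-0.003,0,0,0,-1,0,0,-0.003,0,0,0,-0.1,0,0,-0.003,0,0,0,-0.1,0,0,-0.003,0,0,0,-0.1,0,0,-0.02,0,0,0,-0.1,0,0,-0.06,0,0,0,-0.1,0,0,-0.1,0,0,0,-0.1,0,0,-0.1,0,0,0,-0.1])

```text
time: 8.8
tool_pos: [0.4783, 0.0515, 0.2331]
tcp_rot: [-0.094, 2.653, 0.023]
wrist_force: [1.0, 0.4, 1.1]
width: 0.449
grip_force: 0.0
```

```bash
sed -i 's/^def go/P=loc(-2.5,1.4,-3.9)\ndef go/' h.py; python3 - <<'E'
from h import *
c=read_camera("top"); s=read_camera("side")
o=np.hstack([cv2.resize(c["color"][210:330,240:370],None,fx=3,fy=3,interpolation=2),cv2.resize(s["color"][150:305,240:345],None,fx=2.6,fy=2.6,interpolation=2)[:360]])
cv2.imwrite("pics/p3.png",o)
go((loc(0,0,250),deck()),([.5083,.3375,.2],down(206.2)))
E
```

```text
t 8.9 pos [0.4766 0.0514 0.228 ] F [-0.3  0.4 -0.4] w 0.451 grip 0.0
[ 0.      0.0002 -0.1161] [0.1 0.4 0.1]
[-0.0332  0.2832  0.0486] [ -5.3  27.1 -21.7]
```

View pics/p3.png

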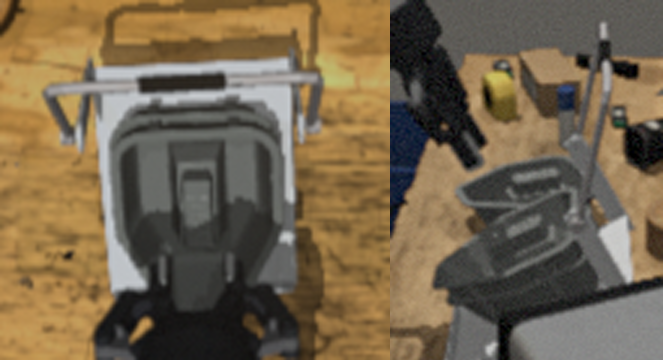

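Tray 1 is nested with its outline parallel to the one below. Next is the left tray.

>>> jog_arm(deltas=[0,0.03,-0.02,0,0,0,-0.1,0,0.075,-0.03,0,3,-3,-0.1,0,0.12,-0.03,-1,7,-6,-0.1,0,0.165,-0.02,-2,11,-9,-0.1,-0.005,0.21,0,-3,16,-13,-0.1,-0.015,0.245,0.02,-4,20,-16,-0.1,-0.025,0.27,0.04,-5,24,-19,-0.1,-0.0332,0.2832,0.0486,-5.3,27.1,-21.7,-0.1])

```text
time: 9.7
tool_pos: [0.507, 0.3391, 0.1929]
tcp_rot: [0.714, -3.047, 0.002]
wrist_force: [0.4, -0.5, 0.2]
width: 0.451
grip_force: 0.0
```

>>> jog_arm(deltas=[0,0,0,0,0,0,-0.1,0,0,0,0,0,0,-0.1])

```text
time: 9.9
tool_pos: [0.5066, 0.337, 0.1951]
tcp_rot: [0.709, -3.053, 0.002]
wrist_force: [0.5, -0.3, 0.1]
width: 0.455
grip_force: 0.0
```

```bash
python3 - <<'E'
from h import *
go(([.508,.3375,.1],down(206.2)),([.508,.3375,.055],down(206.2)))
E
```

```text
t 9.9 pos [0.5066 0.337  0.1951] F [ 0.5 -0.3  0.1] w 0.455 grip 0.0
[-0.0022 -0.0002  0.0951] [ 0.  -0.4 -0. ]
[-0.0025 -0.0003  0.1401] [ 0.  -0.4 -0. ]
```

>>> jog_arm(deltas=[-0.001,0,0.03,0,-0.4,0,-0.1,-0.002,0,0.065,0,-0.4,0,-0.1,-0.0022,0,0.095,0,-0.4,0,-0.1,-0.0024,0,0.115,0,-0.4,0,-0.1,-0.0025,0,0.13,0,-0.4,0,-0.1,-0.0025,0,0.138,0,-0.4,0,-0.1,-0.0025,0,0.14,0,-0.4,0,-0.1,-0.0025,0,0.14,0,-0.4,0,-0.1])

```text
time: 10.7
tool_pos: [0.5093, 0.3387, 0.0588]
tcp_rot: [-0.71, 3.056, 0.004]
wrist_force: [-0.1, -0.6, -0.2]
width: 0.451
grip_force: 0.0
```

>>> jog_arm(deltas=[0,0,0,0,0,0,-1,0,0,0,0,0,0,-1,0,0,0,0,0,0,-1,0,0,0,0,0,0,-1,0,0,0,0,0,0,-1])

```text
time: 11.2
tool_pos: [0.51, 0.3393, 0.0597]
tcp_rot: [-0.71, 3.055, 0.005]
wrist_force: [-1.3, 1.1, 5.7]
width: 0.238
grip_force: 62.2
```

```bash
python3 - <<'E'
from h import *
go(([.508,.3375,.055],down(206.2)),([.508,.3375,.26],down(206.2)))
E
```

```text
t 11.2 pos [0.51   0.3393 0.0597] F [-1.3  1.1  5.7] w 0.238 grip 62.2
[ 0.0026 -0.0008  0.0047] [ 0.1  0.3 -0. ]
[ 0.0014 -0.0004 -0.2003] [ 0.1  0.3 -0. ]
```

>>> jog_arm(deltas=[0,0,-0.03,0,0,0,-1,0,0,-0.07,0,0,0,-1,0,0,-0.11,0,0,0,-1,0,0,-0.15,0,0,0,-1,0,0,-0.18,0,0,0,-1,0,0,-0.21,0,0,0,-1,0,0,-0.21,0,0,0,-1,0,0,-0.21,0,0,0,-1])

```text
time: 12.0
tool_pos: [0.5085, 0.338, 0.2681]
tcp_rot: [-0.711, 3.056, 0.004]
wrist_force: [-0.2, -0.3, -2.9]
width: 0.237
grip_force: 61.3
```

```bash
python3 - <<'E'
from h import *
go(([.42,.3,.28],deck()),(loc(1.5,0,160),deck()))
E
```

```text
t 12.0 pos [0.5085 0.338  0.2681] F [-0.2 -0.3 -2.9] w 0.237 grip 61.3
[ 0.0961  0.0049 -0.0123] [  5.4 -26.4  21.8]
[ 0.1656 -0.2388  0.0156] [  5.4 -26.4  21.8]
```

>>> jog_arm(deltas=[0.035,0,-0.004,1,-5,4,-1,0.07,0.002,-0.008,2,-10,8,-1,0.1,-0.02,-0.012,3,-16,13,-1,0.12,-0.06,-0.012,4,-21,17,-1,0.135,-0.105,-0.01,5.4,-26.4,21.8,-1,0.15,-0.15,-0.005,5.4,-26.4,21.8,-1,0.16,-0.195,0.005,5.4,-26.4,21.8,-1,0.1656,-0.2388,0.0156,5.4,-26.4,21.8,-1])

```text
time: 12.8
tool_pos: [0.463, 0.0492, 0.2484]
tcp_rot: [-0.093, 2.673, 0.021]
wrist_force: [0.3, 1.5, -2.4]
width: 0.236
grip_force: 61.3
```

>>> jog_arm(deltas=[0,0,0,0,0,0,-1,0,0,0,0,0,0,-1,0,0,0,0,0,0,-1])

```text
time: 13.1
tool_pos: [0.4642, 0.0513, 0.2497]
tcp_rot: [-0.092, 2.674, 0.021]
wrist_force: [0.5, 0.3, -1.8]
width: 0.235
grip_force: 61.3
```

```bash
python3 - <<'E'
from h import *
go((loc(1.5,0,160),deck()),(loc(1.5,0,100),deck()))
E
```

```text
t 13.1 pos [0.4642 0.0513 0.2497] F [ 0.5  0.3 -1.8] w 0.235 grip 61.3
[-0.0017 -0.0006 -0.001 ] [-0.  -0.3  0.1]
[-0.002  -0.0006  0.059 ] [-0.  -0.3  0.1]
```

>>> jog_arm(deltas=[-0.001,0,0.012,0,-0.3,0,-1,-0.0015,-0.0005,0.028,0,-0.3,0,-1,-0.0018,-0.0006,0.044,0,-0.3,0,-1,-0.002,-0.0006,0.055,0,-0.3,0,-1,-0.002,-0.0006,0.059,0,-0.3,0,-1,-0.002,-0.0006,0.059,0,-0.3,0,-1,-0.002,-0.0006,0.059,0,-0.3,0,-1])

```text
time: 13.8
tool_pos: [0.4938, 0.0526, 0.2003]
tcp_rot: [-0.093, 2.665, 0.021]
wrist_force: [0.4, 0.1, -1.9]
width: 0.232
grip_force: 61.3
```

```bash
python3 - <<'E'
from h import *
go((loc(1.5,0,63.5),deck()))
c=read_camera("top"); s=read_camera("side")
o=np.hstack([cv2.resize(c["color"][210:330,240:370],None,fx=3,fy=3,interpolation=2),cv2.resize(s["color"][150:305,240:345],None,fx=2.6,fy=2.6,interpolation=2)[:360]])
cv2.imwrite("pics/p4.png",o)
E
```

```text
t 13.8 pos [0.4938 0.0526 0.2003] F [ 0.4  0.1 -1.9] w 0.232 grip 61.3
[0.0024 0.0001 0.0379] [-0.   0.2  0.1]
```

View pics/p4.png

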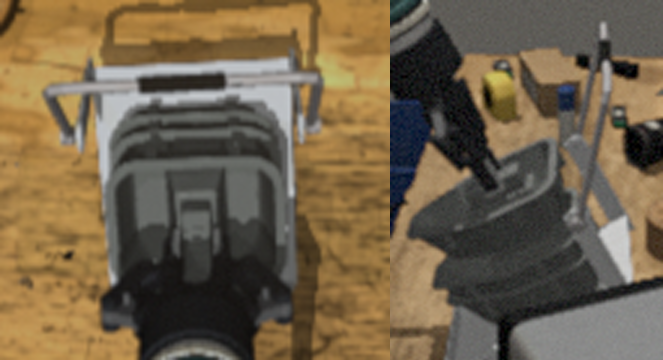

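Tray 2 hovers centred and parallel over the pile. Lowering it.

>>> jog_arm(deltas=[0.002,0,0.006,0,0,0,-1,0.002,0,0.012,0,0,0,-1,0.002,0,0.017,0,0,0,-1,0.002,0,0.022,0,0,0,-1,0.002,0,0.026,0,0,0,-1,0.002,0,0.03,0,0,0,-1,0.002,0,0.03,0,0,0,-1])

```text
time: 14.6
tool_pos: [0.5052, 0.0527, 0.1711]
tcp_rot: [-0.092, 2.667, 0.021]
wrist_force: [-1.1, -0.1, -2.7]
width: 0.236
grip_force: 61.3
```

```bash
cat > f.py <<'E'
from h import *
go((loc(1.5,0,63.5),deck())); s=readout.read_state(); print(R.from_rotvec(s["tcp_rot"]).inv().apply(s["wrist_force"]).round(1),s["torque"].round(2))
E
python3 f.py
```

```text
t 14.6 pos [0.5052 0.0527 0.1711] F [-1.1 -0.1 -2.7] w 0.236 grip 61.3
[-0.0009  0.0008  0.0068] [-0.   0.1  0. ]
[ 2.2 -0.   1.9] [-0.02  0.6   0.03]
```

>>> jog_arm(deltas=[0,0.0005,0.002,0,0,0,-1,0,0.0005,0.004,0,0,0,-1,0,0.0005,0.006,0,0,0,-1,0,0.0005,0.006,0,0,0,-1])

```text
time: 15.0
tool_pos: [0.5083, 0.0534, 0.1667]
tcp_rot: [-0.092, 2.665, 0.021]
wrist_force: [-0.7, -0.5, -2.5]
width: 0.237
grip_force: 61.3
```

```bash
python3 f.py
```

```text
t 15.0 pos [0.5083 0.0534 0.1667] F [-0.7 -0.5 -2.5] w 0.237 grip 61.3
[-0.      0.0002  0.0014] [-0.   0.2  0.1]
[ 1.8 -0.4  1.8] [-0.03  0.55  0.  ]
```

>>> jog_arm(deltas=[0,0,0.002,0,0,0,-1,0,0,0.003,0,0,0,-1,0,0,0.004,0,0,0,-1,0,0,0.004,0,0,0,-1])

```text
time: 15.4
tool_pos: [0.5093, 0.0535, 0.1655]
tcp_rot: [-0.092, 2.667, 0.02]
wrist_force: [-26.8, -3.1, 25.0]
width: 0.234
grip_force: 65.8
```

```bash
python3 f.py
```

```text
t 15.4 pos [0.5093 0.0535 0.1655] F [-26.8  -3.1  25. ] w 0.234 grip 65.8
[ 0.0003  0.0002 -0.0001] [-0.   0.1  0.1]
[ 12.6  -1.3 -34.5] [-0.16  2.36 -0.02]
```

Seated exactly at the expected height (35 N contact). Release and retreat.

>>> jog_arm(deltas=[0,0,-0.003,0,0,0,-1,0,0,-0.003,0,0,0,-0.1,0,0,-0.003,0,0,0,-0.1,0,0,-0.003,0,0,0,-0.1,0,0,-0.02,0,0,0,-0.1,0,0,-0.06,0,0,0,-0.1,0,0,-0.11,0,0,0,-0.1,0,0,-0.16,0,0,0,-0.1])

```text
time: 16.2
tool_pos: [0.4361, 0.0486, 0.3064]
tcp_rot: [-0.092, 2.666, 0.021]
wrist_force: [1.4, -0.1, 1.8]
width: 0.449
grip_force: 0.0
```

>>> jog_arm(deltas=[0,0,-0.04,0,0,10,-0.1,0,0,-0.06,0,0,20,0,0,0,-0.06,0,0,20,0])

```text
time: 16.5
tool_pos: [0.4109, 0.0469, 0.3648]
tcp_rot: [0.378, 2.637, 0.136]
wrist_force: [0.3, -0.1, -0.5]
width: 0.5
grip_force: 0.0
```

```bash
cat >> h.py <<'E'
def barrot(th):
    s,c=np.sin(th),np.cos(th); return R.from_euler('ZY',[YAW,-27],degrees=True)*R.from_matrix(np.array([[0,s,c],[1,0,0],[0,c,-s]]))
def barpos(th,r=137): return loc(80-r*np.cos(th),0,52+r*np.sin(th))
E
python3 - <<'E'
from h import *
c=read_camera("top"); s=read_camera("side")
cv2.imwrite("pics/t5.png",c["color"]); cv2.imwrite("pics/s5.png",s["color"])
# black sleeve blob in top
g=c["color"].max(2); k=np.zeros_like(g); k[225:250,270:330]=(g[225:250,270:330]<75)*255
q=max(cv2.findContours(k,0,2)[0],key=cv2.contourArea); m=cv2.moments(q); tp=(m["m10"]/m["m00"],m["m01"]/m["m00"]); print(tp,cv2.boundingRect(q))
sl,e=tri(c,tp,s,(240+314/3.8,150+75/3.8)); l=R.from_euler('ZY',[YAW,-27],degrees=True).inv().apply(sl-P)*1000
th=np.arctan2(l[2]-52,80-l[0]); print(sl,e,l,th,np.hypot(l[2]-52,80-l[0]))
go((barpos(2.2,270),barrot(2.2)),(barpos(2.2,141),barrot(2.2))); print(barpos(2.2))
E
```

```text
(300.4271844660194, 237.22168284789643) (286, 235, 29, 6)
[0.60874988 0.06098963 0.32666564] 0.0005820015232634265 [163.78600199   0.49381472 161.74769578] 2.222844965496842 138.07480167930683
t 16.6 pos [0.4102 0.0469 0.3605] F [-0.5  0.3 -0.9] w 0.499 grip 0.0
[-0.2228  0.0809  0.0137] [31.7 22.3 67.5]
[-0.1507  0.0548  0.1174] [31.7 22.3 67.5]
[0.60551288 0.06027399 0.32613596]
```

>>> jog_arm(deltas=[-0.01,0.005,-0.03,3.2,2.2,6.7,0,-0.03,0.015,-0.05,6.4,4.5,13.5,0,-0.055,0.025,-0.06,9.5,6.7,20,0,-0.08,0.035,-0.06,12.7,9,27,0,-0.11,0.045,-0.055,15.8,11,33.7,0,-0.14,0.055,-0.045,19,13.4,40.5,0,-0.165,0.063,-0.035,22,15.6,47.2,0,-0.19,0.07,-0.02,25.3,17.8,54,0])

```text
time: 17.4
tool_pos: [0.5821, 0.0599, 0.4686]
tcp_rot: [1.85, 2.528, -0.119]
wrist_force: [0.5, -0.1, 0.8]
width: 0.498
grip_force: 0.0
```

>>> jog_arm(deltas=[0,0,0,0,0,0,0])

```text
time: 17.5
tool_pos: [0.5851, 0.0591, 0.4615]
tcp_rot: [1.851, 2.534, -0.129]
wrist_force: [0.1, -0.7, -1.4]
width: 0.502
grip_force: 0.0
```

```bash
python3 - <<'E'
from h import *
go((barpos(2.22,240),barrot(2.22)))
E
```

```text
t 17.5 pos [0.5851 0.0591 0.4615] F [ 0.1 -0.7 -1.4] w 0.502 grip 0.0
[-0.0085  0.0423  0.0322] [ 6.7  4.5 13.4]
```

>>> jog_arm(deltas=[-0.004,0.02,0.005,3.4,2.2,6.7,0,-0.0085,0.0423,0.015,6.7,4.5,13.4,0,-0.0085,0.0423,0.03,6.7,4.5,13.4,0,-0.0085,0.0423,0.0322,6.7,4.5,13.4,0,-0.0085,0.0423,0.0322,6.7,4.5,13.4,0])

```text
time: 18.0
tool_pos: [0.6208, 0.0621, 0.4347]
tcp_rot: [-2.058, -2.212, 0.185]
wrist_force: [-0.4, -0.3, -0.9]
width: 0.499
grip_force: 0.0
```

```bash
python3 - <<'E'
from h import *
go((barpos(2.22,240),barrot(2.22)),(barpos(2.22,140),barrot(2.22)))
E
```

```text
t 18.0 pos [0.6208 0.0621 0.4347] F [-0.4 -0.3 -0.9] w 0.499 grip 0.0
[-0.0009  0.0068  0.0066] [0.6 0.  0.2]
[-0.0008  0.0058  0.1066] [0.6 0.  0.2]
```

Cage the sleeve between half-open jaws.

>>> jog_arm(deltas=[0,0.0062,0.02,0.6,0,0,0,0,0.006,0.05,0.6,0,0,0,0,0.006,0.08,0.6,0,0,0,0,0.0058,0.1,0.6,0,0,0,0,0.0058,0.1,0.6,0,0,0,0,0.0058,0.1,0.6,0,0,0])

```text
time: 18.6
tool_pos: [0.6106, 0.0616, 0.3366]
tcp_rot: [-2.055, -2.207, 0.194]
wrist_force: [0.8, -0.0, 0.8]
width: 0.496
grip_force: 0.0
```

```bash
python3 - <<'E'
from h import *
c=read_camera("top"); s=read_camera("side")
cv2.imwrite("pics/b1.png",np.hstack([cv2.resize(c["color"][180:300,240:370],None,fx=3,fy=3,interpolation=2),cv2.resize(s["color"][130:285,240:345],None,fx=2.6,fy=2.6,interpolation=2)[:360]]))
go(*[(barpos(t,140),barrot(t)) for t in (2.22,2.0,1.8,1.6,1.4)])
E
```

```text
t 18.7 pos [0.6117 0.0616 0.3381] F [-0.8 -0.5 -0.6] w 0.504 grip 0.0
[-0.0009 -0.0013  0.0098] [0.3 0.  0.2]
[-0.0008 -0.0319  0.013 ] [-12.3  -0.    0.2]
[-0.0007 -0.0585  0.0217] [-23.8  -0.    0.2]
[-0.0006 -0.0828  0.0355] [-35.2  -0.    0.2]
[-0.0006 -0.1039  0.0538] [-46.7  -0.1   0.2]
```

View pics/b1.png

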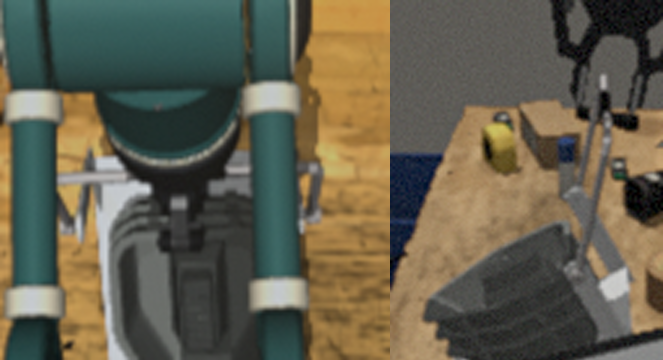

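The side crop shows the sleeve (604,95) between the two fingertips (580,115) and (630,122), so it is well caged. I'll narrow the jaws a little and swing the bar along its arc.

>>> jog_arm(deltas=[-0.001,-0.001,0.01,0.3,0,0,-0.45,-0.001,-0.001,0.01,0.3,0,0,-0.45,-0.001,-0.016,0.011,-6,0,0,-0.45,-0.001,-0.032,0.013,-12.3,0,0,-0.45,-0.001,-0.0455,0.017,-18,0,0,-0.45,-0.001,-0.0585,0.0217,-23.8,0,0,-0.45,-0.001,-0.071,0.028,-29.5,0,0,-0.45,-0.001,-0.0828,0.0355,-35.2,0,0,-0.45])

```text
time: 19.5
tool_pos: [0.5238, 0.0541, 0.3169]
tcp_rot: [1.91, 2.05, 0.463]
wrist_force: [0.9, -0.4, 0.4]
width: 0.273
grip_force: 0.5
```

>>> jog_arm(deltas=[0,0,0,0,0,0,-0.45])

```text
time: 19.6
tool_pos: [0.518, 0.0539, 0.3108]
tcp_rot: [1.918, 2.058, 0.452]
wrist_force: [-1.3, 0.3, -1.6]
width: 0.274
grip_force: 0.0
```

```bash
python3 - <<'E'
from h import *
go(*[(barpos(t,140),barrot(t)) for t in (1.6,1.4,1.2,1.0,.8)]); print(readout.read_state()["q"].round(2))
E
```

```text
t 19.6 pos [0.518  0.0539 0.3108] F [-1.3  0.3 -1.6] w 0.274 grip 0.0
[ 0.0004  0.0085 -0.0033] [-0.6 -0.1  0.1]
[ 0.0004 -0.0193 -0.0003] [-12.1  -0.1   0.1]
[ 0.0004 -0.0459  0.0083] [-23.5  -0.1   0.1]
[ 0.0005 -0.0703  0.0219] [-35.   -0.1   0.1]
[ 0.0005 -0.0915  0.0402] [-46.4  -0.1   0.1]
[ 0.05 -0.34  2.13  0.01  0.92 -0.03]
```

```bash
python3 - <<'E'
from h import *
go(*[(barpos(t,140),barrot(max(t,1.25))) for t in (1.4,1.25,1.1,.95,.8,.7)])
E
```

```text
t 19.6 pos [0.518  0.0539 0.3108] F [-1.3  0.3 -1.6] w 0.274 grip 0.0
[ 0.0004 -0.0193 -0.0003] [-12.1  -0.1   0.1]
[ 0.0004 -0.0394  0.0057] [-20.7  -0.1   0.1]
[ 0.0005 -0.0584  0.0145] [-20.7  -0.1   0.1]
[ 0.0005 -0.0759  0.0261] [-20.7  -0.1   0.1]
[ 0.0005 -0.0915  0.0402] [-20.7  -0.1   0.1]
[ 0.0005 -0.1006  0.0508] [-20.7  -0.1   0.1]
```

>>> jog_arm(deltas=[0,-0.005,-0.002,-6,0,0,-0.45,0,-0.0193,-0.0003,-12.1,0,0,-0.45,0,-0.03,0.003,-16,0,0,-0.45,0,-0.0395,0.006,-20.6,0,0,-0.45,0,-0.0395,0.006,-20.6,0,0,-0.45])

```text
time: 20.1
tool_pos: [0.4881, 0.0518, 0.2897]
tcp_rot: [1.702, 1.826, 0.763]
wrist_force: [-0.5, -0.1, -0.6]
width: 0.273
grip_force: 0.0
```

```bash
python3 - <<'E'
from h import *
go(*[(barpos(t,140),barrot(max(t,1.25))) for t in (1.25,1.1,.95,.8,.65)]); print(readout.read_state()["q"].round(2))
s=read_camera("side"); im=s["color"]; g=im.max(2); t=read_camera("top")
print([proj(s,barpos(x))[0].round(0) for x in (2.2,1.25,1.2,0)])
E
```

```text
t 20.1 pos [0.4881 0.0518 0.2897] F [-0.5 -0.1 -0.6] w 0.273 grip 0.0
[ 0.0005 -0.0029 -0.0021] [-0.1 -0.1  0.1]
[ 0.0005 -0.0238 -0.0005] [-0.1 -0.1  0.1]
[ 0.0005 -0.0443  0.0042] [-0.1 -0.1  0.1]
[ 0.0005 -0.0638  0.0119] [-0.1 -0.1  0.1]
[ 0.0005 -0.0819  0.0224] [-0.1 -0.1  0.1]
[ 0.04 -0.6   2.44  0.05  0.51 -0.06]
[array([321., 170.]), array([273., 185.]), array([272., 187.]), array([267., 241.])]
```

```bash
python3 - <<'E'
from h import *
go(*[(barpos(t,140),barrot(r)) for t,r in ((1.1,1.35),(.95,1.45),(.8,1.57),(.65,1.57))])
E
```

```text
t 20.2 pos [0.4913 0.0519 0.2946] F [0.4 0.1 0.9] w 0.27 grip 0.0
[ 0.0006 -0.0294  0.0005] [ 6.  -0.1  0.1]
[ 0.0006 -0.0499  0.0051] [11.7 -0.1  0.1]
[ 0.0006 -0.0695  0.0127] [18.6 -0.1  0.1]
[ 0.0006 -0.0877  0.0232] [18.6 -0.1  0.1]
```

>>> jog_arm(deltas=[0.0005,-0.013,0,3,0,0,-0.45,0.0005,-0.0265,0.0005,6,0,0,-0.45,0.0005,-0.037,0.002,9,0,0,-0.45,0.0005,-0.047,0.005,11.7,0,0,-0.45,0.0005,-0.057,0.008,15,0,0,-0.45,0.0005,-0.067,0.0127,18.6,0,0,-0.45,0.0005,-0.067,0.0127,18.6,0,0,-0.45])

```text
time: 20.9
tool_pos: [0.4557, 0.0499, 0.2387]
tcp_rot: [1.895, 2.033, 0.489]
wrist_force: [0.1, -0.1, -0.4]
width: 0.277
grip_force: 0.0
```

```bash
python3 - <<'E'
from h import *
go(*[(barpos(t,140),barrot(1.57)) for t in (.8,.7,.6,.5)]); print(readout.read_state()["q"].round(2))
c=read_camera("top"); g=c["color"]
# black/white wire: side arms visible? project of arms mid at several angles
M=R.from_euler('ZY',[YAW,-27],degrees=True)
for th in (.7,.8,.9,1.0,2.2):
  print(th,[proj(c,barpos(th)+M.apply([0,y,0]))[0].round(0) for y in(.087,-.087)])
b=cv2.cvtColor(g,cv2.COLOR_BGR2HSV)
k=np.zeros(g.shape[:2],np.uint8); k[220:330,250:360]=((b[220:330,250:360,1]<40)&(b[220:330,250:360,2]>130))*255
for cc in cv2.findContours(k,0,2)[0]:
  if cv2.contourArea(cc)>15: print(cv2.boundingRect(cc),cv2.contourArea(cc))
E
```

```text
t 20.9 pos [0.4557 0.0499 0.2387] F [ 0.1 -0.1 -0.4] w 0.277 grip 0.0
[ 0.0002 -0.0047  0.0007] [ 0.  -0.1  0.1]
[ 0.0002 -0.0142  0.0109] [ 0.  -0.1  0.1]
[ 0.0002 -0.0227  0.022 ] [ 0.  -0.1  0.1]
[ 0.0002 -0.03    0.0339] [ 0.  -0.1  0.1]
[ 0.05 -0.47  2.35  0.02  0.79 -0.03]
0.7 [array([264., 316.]), array([347., 313.])]
0.8 [array([263., 315.]), array([347., 312.])]
0.9 [array([263., 313.]), array([347., 310.])]
1.0 [array([262., 311.]), array([347., 307.])]
2.2 [array([255., 241.]), array([346., 237.])]
(302, 312, 5, 10) 26.5
(275, 284, 11, 24) 88.0
(333, 283, 6, 15) 37.0
(260, 251, 32, 65) 144.5
(320, 248, 29, 66) 146.0
(270, 229, 68, 52) 965.0
```

The bar has followed: its side arms now run from row 250 to row 315. Continue to about 0.5 rad.

>>> jog_arm(deltas=[0,-0.009,0.005,0,0,0,-0.45,0,-0.0142,0.0109,0,0,0,-0.45,0,-0.019,0.016,0,0,0,-0.45,0,-0.0227,0.022,0,0,0,-0.45,0,-0.027,0.028,0,0,0,-0.45,0,-0.032,0.0339,0,0,0,-0.45,0,-0.032,0.0339,0,0,0,-0.45])

```text
time: 21.65
tool_pos: [0.4397, 0.0489, 0.1909]
tcp_rot: [1.894, 2.032, 0.491]
wrist_force: [3.3, 0.2, -0.3]
width: 0.274
grip_force: 1.4
```

>>> jog_arm(deltas=[0,0,-0.02,0,0,0,-0.45,0,0,-0.045,0,0,0,-0.45,0,0,-0.06,0,0,0,-0.45,0,0,-0.06,0,0,0,-1,0,0,-0.06,0,0,0,-1,0,0,-0.06,0,0,0,-1])

```text
time: 22.25
tool_pos: [0.4117, 0.0469, 0.2433]
tcp_rot: [1.896, 2.034, 0.487]
wrist_force: [0.5, -0.4, -0.3]
width: 0.001
grip_force: 0.0
```

```bash
cat > b.py <<'E'
from h import *
c=read_camera("top"); s=read_camera("side"); M=R.from_euler('ZY',[YAW,-27],degrees=True)
go(*[(barpos(t)+M.apply([0,0,(17+6+20 if i==0 else 23)/1000]),barrot(1.57)) for i,t in enumerate((.5,.5,.4,.3,.2,.1,0))]); f=readout.read_state(); print(R.from_rotvec(f["tcp_rot"]).inv().apply(f["wrist_force"]).round(1))
# sleeve: black blob, side view
g=s["color"].max(2); k=np.zeros_like(g); k[200:275,230:300]=(g[200:275,230:300]<45)*255
for q in cv2.findContours(k,0,2)[0]:
  if cv2.contourArea(q)>8: print("side",cv2.boundingRect(q),cv2.contourArea(q))
print([(x,proj(s,barpos(x)+M.apply([0,-.0,0]))[0].round(0),proj(c,barpos(x))[0].round(0)) for x in (.8,.6,.5,.4,.2,0)])
g=c["color"].max(2); k=np.zeros_like(g); k[285:330,280:330]=(g[285:330,280:330]<50)*255
for q in cv2.findContours(k,0,2)[0]:
  if cv2.contourArea(q)>15: print("top",cv2.boundingRect(q),cv2.contourArea(q))
E
python3 b.py
```

```text
t 22.35 pos [0.4118 0.0469 0.2433] F [ 0.3  0.2 -0. ] w 0.0 grip 0.0
[0.0001 0.0098 0.0165] [-0.1 -0.1  0.1]
[0.0001 0.0098 0.0365] [-0.1 -0.1  0.1]
[0.0001 0.0039 0.0488] [-0.1 -0.1  0.1]
[ 0.0001 -0.0008  0.0617] [-0.1 -0.1  0.1]
[ 0.     -0.0041  0.075 ] [-0.1 -0.1  0.1]
[ 0.     -0.0062  0.0885] [-0.1 -0.1  0.1]
[-0.     -0.0068  0.1022] [-0.1 -0.1  0.1]
[0.2 0.3 0.1]
side (280, 263, 20, 12) 79.0
side (275, 257, 11, 6) 17.0
side (230, 253, 3, 11) 9.5
side (269, 251, 10, 5) 16.5
side (231, 246, 6, 5) 10.5
side (230, 226, 16, 19) 48.5
side (257, 208, 4, 9) 11.0
side (246, 200, 5, 4) 8.5
[(0.8, array([262., 205.]), array([305., 314.])), (0.6, array([260., 214.]), array([306., 315.])), (0.5, array([260., 219.]), array([306., 315.])), (0.4, array([260., 223.]), array([306., 314.])), (0.2, array([263., 233.]), array([306., 311.])), (0, array([267., 241.]), array([306., 305.]))]
top (294, 303, 27, 17) 147.5
top (288, 298, 9, 8) 23.5
top (318, 296, 8, 8) 20.5
```

>>> jog_arm(deltas=[0,0.018,0,0,0,0,-1,0,0.018,0.012,0,0,0,-1,0,0.014,0.025,0,0,0,-1,0,0.009,0.038,0,0,0,-1,0,0.004,0.05,0,0,0,-1,0,-0.001,0.062,0,0,0,-1,0,-0.004,0.075,0,0,0,-1,0,-0.004,0.075,0,0,0,-1])

```text
time: 23.15
tool_pos: [0.441, 0.049, 0.173]
tcp_rot: [1.898, 2.037, 0.484]
wrist_force: [-1.6, -0.4, -0.3]
width: 0.0
grip_force: 0.0
```

```bash
python3 b.py
```

```text
t 23.25 pos [0.4425 0.0491 0.1757] F [ 0.3 -0.4  1.1] w -0.0 grip 0.0
[ 0.0001  0.013  -0.0578] [-0.1 -0.1  0.1]
[ 0.0001  0.013  -0.0378] [-0.1 -0.1  0.1]
[ 0.0001  0.0071 -0.0255] [-0.1 -0.1  0.1]
[ 0.0001  0.0024 -0.0126] [-0.1 -0.1  0.1]
[ 0.0001 -0.001   0.0007] [-0.1 -0.1  0.1]
[ 0.     -0.003   0.0142] [-0.1 -0.1  0.1]
[ 0.     -0.0037  0.0279] [-0.1 -0.1  0.1]
[-0.4  0.7 -0.9]
side (272, 265, 28, 10) 112.5
side (273, 258, 13, 5) 13.0
side (259, 253, 10, 4) 11.0
side (269, 250, 13, 6) 14.5
side (230, 246, 7, 5) 9.0
side (260, 231, 4, 6) 8.5
side (235, 227, 11, 18) 47.5
side (230, 200, 34, 29) 571.5
[(0.8, array([262., 205.]), array([305., 314.])), (0.6, array([260., 214.]), array([306., 315.])), (0.5, array([260., 219.]), array([306., 315.])), (0.4, array([260., 223.]), array([306., 314.])), (0.2, array([263., 233.]), array([306., 311.])), (0, array([267., 241.]), array([306., 305.]))]
top (298, 318, 18, 12) 79.5
top (291, 300, 32, 19) 147.5
```

The bar is now at about 0.2 rad. Press the rest of the way, slowly at the end.

>>> jog_arm(deltas=[0,-0.002,0.008,0,0,0,-1,0,-0.003,0.015,0,0,0,-1,0,-0.003,0.02,0,0,0,-1,0,-0.003,0.023,0,0,0,-1,0,-0.003,0.025,0,0,0,-1,0,-0.003,0.026,0,0,0,-1])

```text
time: 23.85
tool_pos: [0.4519, 0.0498, 0.1516]
tcp_rot: [1.895, 2.033, 0.489]
wrist_force: [-0.6, -0.4, 0.7]
width: -0.003
grip_force: 0.3
```

```bash
python3 b.py | head -9
```

```text
t 23.95 pos [0.452  0.0498 0.1518] F [ 0.6  0.2 -1. ] w 0.0 grip 0.0
[ 0.0001  0.0154 -0.0834] [ 0.  -0.1  0.1]
[ 0.0001  0.0154 -0.0634] [ 0.  -0.1  0.1]
[ 0.0001  0.0094 -0.051 ] [ 0.  -0.1  0.1]
[ 0.0001  0.0047 -0.0382] [ 0.  -0.1  0.1]
[ 0.0001  0.0013 -0.0249] [ 0.  -0.1  0.1]
[ 0.0001 -0.0007 -0.0114] [ 0.  -0.1  0.1]
[ 0.     -0.0014  0.0023] [ 0.  -0.1  0.1]
[0.1 0.1 1.2]
```

>>> jog_arm(deltas=[0,0,0.002,0,0,0,-1,0,0,0.003,0,0,0,-1,0,0,0.004,0,0,0,-1,0,0,0.005,0,0,0,-1,0,0,0.005,0,0,0,-1])

```text
time: 24.45
tool_pos: [0.4541, 0.0499, 0.149]
tcp_rot: [1.895, 2.033, 0.489]
wrist_force: [-17.2, -1.2, 19.5]
width: 0.004
grip_force: 12.6
```

```bash
python3 b.py
```

```text
t 24.55 pos [0.4541 0.0499 0.149 ] F [-17.7  -1.7  18.6] w 0.001 grip 12.3
[ 0.0001  0.0148 -0.0868] [-0.  -0.1  0.1]
[ 0.0001  0.0148 -0.0668] [-0.  -0.1  0.1]
[ 0.0001  0.0089 -0.0545] [-0.  -0.1  0.1]
[ 0.0001  0.0042 -0.0416] [-0.  -0.1  0.1]
[ 0.0001  0.0008 -0.0284] [-0.  -0.1  0.1]
[ 0.     -0.0013 -0.0148] [-0.  -0.1  0.1]
[ 0.     -0.002  -0.0012] [-0.  -0.1  0.1]
[ -0.5  -7.4 -24.6]
side (275, 264, 25, 11) 82.5
side (230, 253, 3, 11) 10.0
side (263, 239, 6, 7) 14.5
side (230, 200, 39, 45) 1060.5
[(0.8, array([262., 205.]), array([305., 314.])), (0.6, array([260., 214.]), array([306., 315.])), (0.5, array([260., 219.]), array([306., 315.])), (0.4, array([260., 223.]), array([306., 314.])), (0.2, array([263., 233.]), array([306., 311.])), (0, array([267., 241.]), array([306., 305.]))]
top (291, 298, 32, 32) 372.5
```

The bar is home: 25 N at the stop, and the sleeve at (266,242) against (267,241) predicted for 0. Retreat straight up.

>>> jog_arm(deltas=[0,0,-0.004,0,0,0,-1,0,0,-0.02,0,0,0,-1,0,0,-0.06,0,0,0,-1,0,0,-0.1,0,0,0,-1,0,0,-0.15,0,0,0,-1,0,0,-0.18,0,0,0,-1,0,0,-0.18,0,0,0,-1,0,0,-0.18,0,0,0,-1])

```text
time: 25.35
tool_pos: [0.3729, 0.0441, 0.3086]
tcp_rot: [1.893, 2.031, 0.492]
wrist_force: [0.0, -0.3, -0.2]
width: 0.001
grip_force: 0.0
```

```bash
python3 b.py; python3 - <<'E'
from h import *
a=cv2.imread("pics/top0.png"); c=read_camera("top"); d=cv2.absdiff(a,c["color"])[130:230,190:440].max(2); print("bystander diff",(d>60).sum())
# white deck wire/rims: rim outline of top tray, side arms
k=np.zeros((480,640),np.uint8); b=cv2.cvtColor(c["color"],cv2.COLOR_BGR2HSV)
M=R.from_euler('ZY',[YAW,-27],degrees=True)
print([proj(c,loc(*l))[0].round(1) for l in((68,65,48),(68,-65,48),(30,0,58),(-30,0,58),(-57,28,52),(-57,-28,52))])
g=c["color"].max(2); r=g[285:330,270:345]; print([(int(v)+285,(np.where(r[v]<50)[0]+270).tolist()[::60] , int((r[v]<50).sum())) for v in range(8,30)])
E
```

```text
t 25.45 pos [0.3721 0.0441 0.3059] F [-0.8 -0.2 -0.4] w 0.002 grip 0.0
[0.0001 0.0169 0.0902] [-0.1 -0.1  0.1]
[1.000e-04 1.700e-02 1.102e-01] [-0.1 -0.1  0.1]
[1.000e-04 1.100e-02 1.225e-01] [-0.1 -0.1  0.1]
[1.000e-04 6.400e-03 1.354e-01] [-0.1 -0.1  0.1]
[0.     0.003  0.1487] [-0.1 -0.1  0.1]
[0.     0.001  0.1622] [-0.1 -0.1  0.1]
[0.     0.0003 0.1759] [-0.1 -0.1  0.1]
[-0.2 -0.9 -0. ]
side (276, 263, 24, 12) 85.5
side (230, 252, 3, 12) 9.5
side (230, 246, 7, 5) 11.5
side (264, 236, 5, 9) 22.5
side (234, 226, 12, 19) 44.0
[(0.8, array([262., 205.]), array([305., 314.])), (0.6, array([260., 214.]), array([306., 315.])), (0.5, array([260., 219.]), array([306., 315.])), (0.4, array([260., 223.]), array([306., 314.])), (0.2, array([263., 233.]), array([306., 311.])), (0, array([267., 241.]), array([306., 305.]))]
top (291, 299, 33, 17) 148.0
bystander diff 231
[array([273.9, 256.9]), array([333.1, 254.5]), array([304.3, 273.1]), array([305.6, 296.6]), array([293.9, 305.9]), array([318.4, 304.9])]
[(293, [], 0), (294, [], 0), (295, [], 0), (296, [], 0), (297, [], 0), (298, [], 0), (299, [318], 1), (300, [296], 3), (301, [294], 7), (302, [292], 10), (303, [291], 17), (304, [291], 26), (305, [294], 25), (306, [295], 24), (307, [296], 23), (308, [296], 24), (309, [295], 15), (310, [295], 5), (311, [317], 3), (312, [317], 3), (313, [317], 2), (314, [317], 2)]
```

```bash
python3 -c "
from workcell import finish_job; print(finish_job())"
```

```text
the job is handed in; nothing more can be done
None
```

Both loose trays are nested fully home on the pile and the bar is down on the top tray's rim. The tape roll, carton and jar were not approached, and the job was handed in after about 25 s of the 69 s.

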